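# Release the cam lock, push the slide home on the bearing, and lock it again

## Task

Clamp the bearing in the fixture by pushing with the fingertips only. Swing the cam lever all the way round to its released stop, so that the cam's low point faces the slide, then push the slide forward until the bearing is pressed home against the end stop, and finally swing the lever all the way back to its locked stop so that the cam stands behind the slide's cross bar. Do not touch the bearing itself or lift it, and leave the things lying around the fixture where they are.

Things in the scene. Friction and masses are not known exactly. Their poses are not given: they have to be found in the camera images.
- fixture: fixed steel bench fixture; origin at bench level on the slide's centre line; x = the slide's push direction, y left, z up. Base 12 mm thick, x -98 to 130, y -46 to 46 mm, with an apron under the cam to y -94 at x -20 to 60. From x = 26 mm two cheeks (66 mm apart, tops at 26 mm) form the bearing's nest; an end stop, 32 mm high, closes it at x = 120.5. The cam is on the -y side
- slide (a joint): travel of the follower slide along fixture +x, m: 0 (back) to 0.081, starts near 0, 0.0765 with the bearing home. About 2 N of friction; stays where left. Its cross bar (12 mm long, at x -32 to -20 mm when the slide reads 0, 32 to 44 mm above the bench) reaches towards the cam to y = -44 mm: the locked cam blocks the bar from in front or, with the slide home, from behind
- slide_push (a point): centre of the area to push, on the flat rear face (facing the fixture's -x) of the slide's upright push plate; the plate is 44 mm wide, 12 mm thick and rises to 79 mm above the bench; this point lies 62 mm above the bench and moves with the slide
- cam (a joint): angle of the eccentric cam and lever, rad, counter-clockwise from above: 0 = locked stop, high point to the slide, lever pointing back (195 degrees from fixture x); 3.14 = released stop, low point to the slide, lever pointing forward (15 degrees). Between, the lever swings round the outer (-y) side. Starts at 0 to 0.7; friction 0.22 N m (3 N at the lever); stays where left
- cam_pivot (a point): on the cam's vertical axis, 55 mm above the bench, at fixture x = 20 mm, y = -64 mm; fixed. The cam is a round steel disc of 22 mm radius whose centre lies 12 mm off this axis, 32 to 44 mm above the bench; a post with a nut stands on the axis to 72 mm
- lever_grip (a point): point on the lever's middle line, 70 mm from the pivot axis, 55 mm above the bench; turns with the cam. The lever is a straight dark steel bar, 10 mm wide, 44 to 66 mm above the bench, 100 mm long from the axis, with a round end of 14 mm diameter; push on its upright side faces
- bearing_center (a point): centre of the loose ball bearing, 62 mm diameter, 16 mm high, lying flat on the base plate in the nest in front of the slide
- seat (a point): where the bearing's centre stands when it is home against the end stop (fixture x = 89.5 mm, y = 0, 20 mm above the bench); fixed
- spark_plug: bystander: spark plug, 70 mm, on the bench at the left of the fixture
- spanner: bystander: spanner, 191 mm, on the bench at the left of the fixture
- grease_tin: bystander: small tin, 49 mm diameter, 54 mm high, on the bench; origin at its underside
- tape_measure: bystander: tape measure, 76 mm, on the bench near the robot
- parts_tray: bystander: shallow metal tray, 152 mm long, on the bench at the right of the fixture
- bolt: bystander: hexagon bolt, 54 mm, on the bench near the robot
Not all that is in view belongs to the job. What is shaped like the part that bears bearing_center but turquoise or yellow is not meant.

How it is judged:
On the way, in this order (a step that is already met when the one before it is completed fails the run):
1. the cam is turned to its low point while the slide is still back (value of joint cam above 2.75 rad and value of joint slide below 0.025 m), for 0.1 s.
2. the slide is pushed forward and presses the bearing home (value of joint slide above 0.0735 m and horizontal distance between bearing_center and seat below 0.004 m), for 0.1 s.
At the end, for the whole second after the job is handed in: cam lever within 0.35 rad of its locked stop behind the cross bar, slide within 4 mm of fully home, bearing lying flat within 5 mm of its seat against the end stop, all at rest (value of joint cam below 0.35 rad and value of joint slide above 0.0725 m and horizontal distance between bearing_center and seat below 0.005 m and height (world z) of bearing_center below 0.024 m and velocity of joint slide below 0.01 m/s and velocity of joint cam between -0.1 and 0.1 rad/s); the robot touches nothing.
It fails at once if the fingers or arm touch the bearing (contact force between any of the fingers, the arm and bearing above 0.5 N).
It fails at once if the bearing is lifted out of the nest (height (world z) of bearing_center above 0.03 m).
It fails at once if a bystander is moved (distance of any of spark_plug, spanner, grease_tin, tape_measure, parts_tray, bolt from where it was at the start of the episode above 0.02 m).
It also fails if it takes over 69 s, if anything falls off the work surface, if the arm or the gripper's body presses on something with over 40 N, if the wrist force passes 120 N, or if a joint passes its speed limit or range.

## Robot

A 7-joint arm with a two-finger parallel gripper is mounted at the origin on the work surface; the furniture and walls round the work are solid. World frame = base frame: x ahead of the robot, y to its left, z up, the work surface at z = 0. Lengths are in m, angles in rad, forces in N, time in s.
With the tool pointing down it reaches from about 0.4 to 0.9 m from the base axis. Payload 5.6 kg.
Tool frame: the origin (TCP) lies midway between the tips of the shut fingers; the grasp point (between the pads) lies 19 mm behind it; z points along the fingers, y is the line along which they close (so a half turn about z gives the same grasp; the last joint's range is limited). The gripper opens to 92 mm and grips with 3 to 60 N. Pads are 20 mm wide; open, the fingers measure 128 mm over their backs; the gripper's body (75 mm by 189 mm) begins 69 mm behind the grasp point.
Start: joints at [1.19, 0.468, -0.012, 1.603, 0.006, 1.071, -0.056], TCP at [0.215, -0.613, 0.215] pointing down, gripper open.
Joint ranges: [-2.53, 2.53], [-0.31, 2.02], [-1.57, 1.55], [0.28, 2.44], [-1.29, 4.43], [0.15, 1.84], [-2.92, 2.92]. Speed limits (rad/s): [2.57, 2.57, 3.14, 3.14, 3.14, 3.14, 3.14].

## Interface

Orientations are given as a 3x3 rotation matrix whose columns are the frame's x, y, z axes.
In Python, from station import env, effector, solver, viewer, workorder, search_frame, tip_of gives the robot as it stands. Calls block until the motion is done:
- env.reach(position, orientation): joint-space move of the TCP to a pose.
- env.movel(position, frame=None, rate=0.15): straight line of the TCP; frame=None keeps the orientation; rate is the mean speed in m/s.
- env.goto_joints(angles): joint-space move.
- effector.release() and effector.grasp(squeeze=None): open the fingers fully, or close them until they stop; squeeze is the grip in N (None keeps the last).
- env.pause(seconds).
- solver.inverse_kinematics(position, orientation): joint angles nearest the present ones, or None.
- env.sense(): the state.
- viewer.read_camera(name): name is "side" or "top" or "wrist"; returns (picture, depth): 420x560x3 uint8, red, green, blue; 420x560 float32, m along the optical axis (not along the pixel's ray), 0 where there is no reading.
- viewer.camera_info(name): a dict with "intrinsics" (3x3 intrinsics, pixels), "eye" and "rotation" of the camera in the world; the wrist camera has in their place "T_tool_cam" (4x4, takes a point from camera to tool coordinates, whose origin is the TCP and whose axes are the flange's). Camera axes: x right, y up, looking along -z (the intrinsics and any distortion apply to the point x, -y, -z); pixel columns grow to the right and rows downward; lengths in m; the calibration is good to about 2 mm. A picture is of the moment at which its call begins: read the wrist's pose just before it. camera_info takes no time and is no camera call.
A pose or a line that the arm cannot do raises env.PlanningError and nothing moves.
- workorder.finish_job(): hands the job in; it is judged then, once.
Trained networks look in the newest picture that a camera, given by its name, has taken for a name from the list of things; names that differ only in an ending like _2 or _b are one class to them, and where a whole thing is asked for, a point or a joint stands for the part that bears it (a point fixed in the world has none). Each returns a list of dicts, best first, with "score" (0 to 1); they miss things now and then, are a little off and sometimes report something else, mostly with a low value. They report only what shows in the picture. A call takes as long as a camera call. They do not tell look-alikes from the thing itself.
- search_frame(camera, name): "at" ([x, y, z] in m, in world coordinates, good to about 4 mm: the middle of the surface that is visible of it).
- tip_of(camera, name): "at" ([x, y, z] in m, in world coordinates, good to about 4 mm: a listed point, or the origin of a listed thing).
The state is a dict: "t": time; "joint_positions": joint angles; "joint_velocities": joint speeds; "tau": joint torques, N m; "ee_pos": TCP position; "tcp_rot": TCP orientation; "wrist_force": force on the tool from outside, world axes, zero at the start; "moment": the same for the moment, N m; "gripper_width": finger opening in m; "grasp_force": force on a finger pad.
Only numpy, scipy, OpenCV 4.12 (cv2) and the standard library are available. Lean on these libraries where they do the work, as an engineer would, in place of code of your own. Each camera call takes 0.05 s, during which the arm holds its last target. There are 200 camera calls.

## Working session

There is one attempt and no reset: what is moved stays moved. The work goes in short steps, each a Python script; the robot and the scene stay as the last script left them, time stands still between calls to the robot, and variables do not carry over. Pictures are saved under pics/ and viewed, at most 10 in all, crops included, and the job is handed in when it is done.

```bash
mkdir -p pics
python3 - <<'E'
from station import *
import cv2,numpy as np
for c in("top","side"):
    p,d=viewer.read_camera(c); cv2.imwrite(f"pics/{c}0.png",p[:,:,::-1])
    for n in["cam_pivot","slide_push","lever_grip","bearing_center","seat","fixture","grease_tin"]:
        r=tip_of(c,n); print(c,n,[(np.round(q["at"],4).tolist(),round(q["score"],2)) for q in r[:3]])
print(viewer.camera_info("top"))
s=env.sense();print(s["t"],s["ee_pos"],s["tcp_rot"],s["wrist_force"])
E
```

```text
top cam_pivot [([0.4245, -0.2518, 0.0514], 0.61)]
top slide_push [([0.4243, -0.1355, 0.0641], 0.61)]
top lever_grip [([0.359, -0.2379, 0.0557], 0.84)]
top bearing_center [([0.3019, -0.3721, 0.0071], 0.97), ([0.348, -0.4532, 0.0062], 0.9), ([0.5088, -0.2611, 0.0217], 0.83)]
top seat [([0.5137, -0.2718, 0.0205], 0.81)]
top fixture [([0.4724, -0.1989, -0.0031], 0.65)]
top grease_tin [([0.4767, 0.2042, -0.0002], 0.9)]
side cam_pivot [([0.4239, -0.251, 0.0553], 0.74), ([0.3395, 0.1644, 0.0003], 0.61)]
side slide_push [([0.4205, -0.1369, 0.0614], 0.71)]
side lever_grip [([0.3542, -0.2383, 0.0561], 0.77)]
side bearing_center [([0.508, -0.2594, 0.019], 0.9), ([0.3022, -0.372, 0.0076], 0.86), ([0.3496, -0.4527, 0.0088], 0.78)]
side seat [([0.5187, -0.2725, 0.0201], 0.78), ([0.3398, 0.1628, 0.0007], 0.46)]
side fixture [([0.4652, -0.1971, -0.0002], 0.82)]
side grease_tin [([0.4774, 0.1999, -0.0015], 0.6), ([0.3014, -0.2814, 0.0007], 0.45)]
{'intrinsics': array([[456.91362518,   0.        , 275.70644139],
       [  0.        , 456.91362518, 210.47739725],
       [  0.        ,   0.        ,   1.        ]]), 'eye': array([ 0.36402912, -0.1006553 ,  1.15383239]), 'rotation': array([[-0.02110722,  0.99742611, -0.0685248 ],
       [-0.99933979, -0.01902109,  0.03095461],
       [ 0.02957152,  0.06913293,  0.99716907]])}
0.8 [ 0.2153709  -0.61329504  0.2146224 ] [[ 9.43504193e-01  3.31360584e-01 -3.04221208e-05]
 [ 3.31360582e-01 -9.43504192e-01 -6.75674115e-05]
 [-5.10925755e-05  5.36694444e-05 -9.99999997e-01]] [-0.5195133  -0.99190574 -0.09857352]
```

View pics/top0.png

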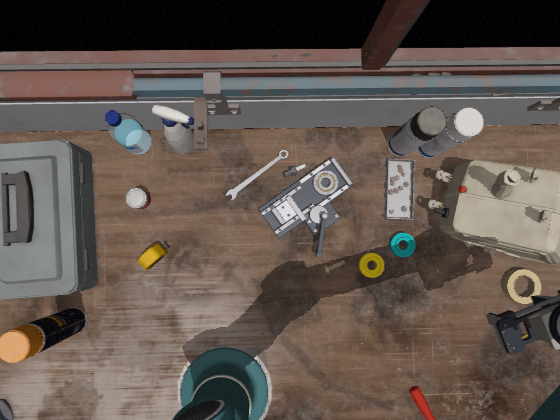

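View pics/side0.png

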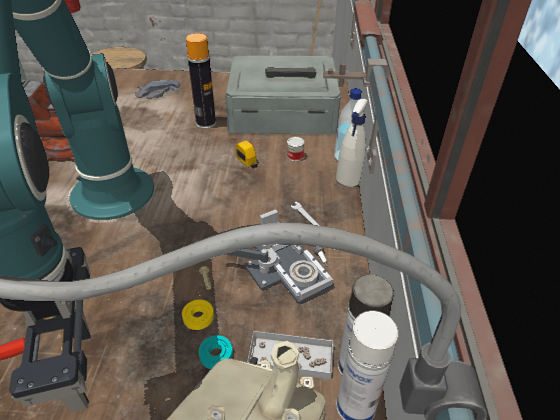

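The top view shows the fixture around pixels (258–352, 158–237), with the lever pointing towards the robot from (318,213) to (320,252). The real bearing is at (325,182), and the yellow and turquoise look-alikes are outside the fixture. The side view agrees. Next I'll fit the fixture pose and check IK along the planned paths.

```bash
cat > h.py <<'E'
from station import *
import numpy as np, json
from scipy.optimize import least_squares
def fit():
    F=[];W=[];w=[]
    for c in("top","side"):
        for n,f,m in(("cam_pivot",(.02,-.064),None),("seat",(.0895,0),None),("fixture",(0,0),None)):
            r=tip_of(c,n)
            if r:F.append(f);W.append(r[0]["at"][:2])
    F=np.array(F);W=np.array(W)
    f=lambda p:(W-(F@np.array([[np.cos(p[2]),np.sin(p[2])],[-np.sin(p[2]),np.cos(p[2])]])+p[:2])).ravel()
    s=least_squares(f,[.469,-.198,-1.0],loss="soft_l1",f_scale=.004); return s.x,f(s.x)
try: P=np.array(json.load(open("pose.json")))
except Exception: P=None
def rot():
    c,s=np.cos(P[2]),np.sin(P[2]); return np.array([[c,s,0],[s,-c,0],[0,0,-1.]])
def w(x,y,z):
    c,s=np.cos(P[2]),np.sin(P[2]); return np.array([P[0]+c*x-s*y,P[1]+s*x+c*y,z])
def inv(p):
    c,s=np.cos(P[2]),np.sin(P[2]); d=np.asarray(p)[:2]-P[:2]; return np.array([c*d[0]+s*d[1],-s*d[0]+c*d[1]])
def contact(cam,side,gap=0,r=.07,z=.053):
    "TCP with the closed fingers beside the lever; side=-1 clockwise side (pushes CCW)"
    a=np.radians(195)+cam; u=np.array([np.cos(a),np.sin(a)]); n=np.array([-u[1],u[0]])
    o=.005+.010*abs(n[0])+.018*abs(n[1])+gap
    q=np.array([.02,-.064])+r*u+side*n*o
    return w(q[0],q[1],z)
def camang(p):
    d=inv(p)-[.02,-.064]; return (np.arctan2(d[1],d[0])-np.radians(195))%(2*np.pi)
E
python3 - <<'E'
import h,json,numpy as np
from h import *
x,r=fit(); print(x,np.round(r*1000,1)); json.dump(list(x),open("pose.json","w")); h.P=x
for c in("top","side"):
    for n in("slide_push","lever_grip","bearing_center"):
        for q in tip_of(c,n)[:3]:
            print(c,n,np.round(inv(q["at"])*1000,1),round(camang(q["at"]),2),q["score"])
for r in(.06,.07,.08):
  print(r,[solver.inverse_kinematics(contact(c,-1,.012 if c==.5 else 0,r),rot()) is not None for c in(.5,.8,1.2,1.6,2,2.5,3.1)],
   [solver.inverse_kinematics(contact(c,1,0,r),rot()) is not None for c in(0,.4,.8,1.2,1.6,2,2.5,3.1)])
for z in(.06,.2):print([solver.inverse_kinematics(w(xx,0,z),rot()) is not None for xx in(-.12,-.1,-.09,-.01)])
print(solver.inverse_kinematics(contact(.5,-1,.012,.07,.2),rot()))
E
```

```text
[ 0.46676845 -0.19832544 -0.97900444] [-0.3 -1.2 -3.   0.8  5.6 -0.6 -0.9 -0.4  2.   0.1 -1.6  1.2]
top slide_push [-75.8  -0.2] 5.43 0.61
top lever_grip [ -27.3 -111.5] 0.53 0.84
top bearing_center [  52.3 -233.8] 1.5 0.97
top bearing_center [ 145.3 -240.8] 1.93 0.9
top bearing_center [75.5 -0.1] 3.73 0.83
side slide_push [-76.8  -4.1] 5.47 0.71
side lever_grip [ -29.6 -115.7] 0.54 0.77
side bearing_center [73.7  0.1] 3.75 0.9
side bearing_center [  52.3 -233.5] 1.5 0.86
side bearing_center [ 145.8 -239.1] 1.93 0.78
0.06 [True, True, True, True, True, True, True] [True, True, True, True, True, True, True, True]
0.07 [True, True, True, True, True, True, True] [True, True, True, True, True, True, True, True]
0.08 [True, True, True, True, True, True, True] [True, True, True, True, True, True, True, True]
[True, True, True, True]
[True, True, True, True]
[ 0.50077278  0.0907176  -0.08477253  2.15356536  0.00981079  0.89765716
 -2.13957018]
```

Run:
```python
from h import *
effector.grasp(10)
env.reach(contact(.53,-1,.014,.07,.18),rot())
s=env.sense();print(s["t"],s["gripper_width"],s["wrist_force"])
env.movel(contact(.53,-1,.014),rate=.12)
b=env.sense()["wrist_force"];print("down",b)
for c in list(np.arange(.6,3.0,.2))+[3.0,3.06,3.1,3.14,3.18,3.22]:
    env.movel(contact(c,-1),rot(),rate=.1); s=env.sense(); f=s["wrist_force"]-b
    print(round(c,2),round(s["t"],1),np.round(f,1),np.round((s["ee_pos"]-contact(c,-1))*1000,1))
    if np.linalg.norm(f)>20: break
env.movel(contact(c,-1,.015)); env.movel(contact(c,-1,.015,z=.2),rate=.2)
for k in("top","side"):
    p,d=viewer.read_camera(k)
    for n in("lever_grip","slide_push"):
        for q in tip_of(k,n)[:1]: print(k,n,np.round(inv(q["at"])*1000,1),round(camang(q["at"]),2))
import cv2
p,d=viewer.read_camera("wrist");cv2.imwrite("pics/w1.png",p[:,:,::-1])
```

```text
4.55 0.0008240562412306515 [ 0.5091549   0.65760218 -0.75751901]
down [-0.71329629 -0.21670833 -0.43621722]
0.6 6.1 [ 0.2 -0.4  0.5] [ 0.2 -0.3  0.4]
0.8 6.4 [ 1.2  0.3 -0.5] [-0.1  0.1  0.1]
1.0 6.7 [0.7 0.5 1.3] [-0.2  0.  -0.1]
1.2 7.1 [ 1.2 -0.1  0.5] [-0.1 -0.2 -0.1]
1.4 7.4 [0.9 0.3 1.3] [-0.1 -0.2 -0.1]
1.6 7.6 [-0.5  1.4 -0. ] [-0.2  0.  -0.1]
1.8 7.9 [ 1.4  0.1 -0.8] [-0.  -0.1 -0.1]
2.0 8.2 [0.1 1.4 0.2] [ 0.  -0.2  0. ]
2.2 8.5 [0.2 0.1 0.5] [ 0.2 -0.3  0.1]
2.4 8.8 [ 0.3 -0.   0.3] [ 0.4 -0.4  0.1]
2.6 9.1 [0.5 1.3 0.2] [ 0.5 -0.3  0.1]
2.8 9.4 [0.4 0.7 0.9] [ 0.6 -0.1  0.1]
3.0 9.7 [0.8 0.4 0.4] [ 0.7 -0.   0.1]
3.06 9.9 [-0.9 -0.2  1.3] [-0.2 -0.1  0. ]
3.1 10.2 [-3.1  1.4  1.6] [-0.3  0.  -0.1]
3.14 10.4 [-3.5 -0.3  0.2] [ 0.   0.1 -0.1]
3.18 10.7 [-1.8 -0.2 -0.7] [ 0.3  0.1 -0. ]
3.22 10.9 [-2.  -1.  -0.1] [0.3 0.1 0. ]
top lever_grip [ 89.6 -45.2] 3.14
top slide_push [-74.7   0.9] 5.42
side lever_grip [ 87.4 -44.6] 3.16
side slide_push [-77.8  -2.6] 5.46
```

View pics/w1.png

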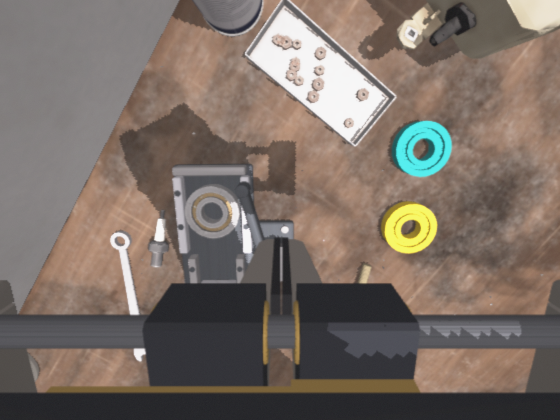

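The wrist view shows the lever pointing forward at (255,215) beside the nest, with the bearing in the nest at (212,212). The cam reads about 3.15, so it is released. Next I'll push the slide.

Run:
```python
from h import *
import cv2
env.movel(w(-.105,0,.2),rot(),rate=.2)
env.movel(w(-.105,0,.058),rate=.12)
b=env.sense()["wrist_force"]
fx=np.array([np.cos(P[2]),np.sin(P[2]),0])
xs=list(np.arange(-.09,-.019,.01))+list(np.arange(-.018,.012,.002))
for x in xs:
    env.movel(w(x,0,.058),rate=.05); s=env.sense(); f=-(s["wrist_force"]-b)@fx
    print(round(x,3),round(s["t"],1),round(f,1),np.round((inv(s["ee_pos"])[0]-x)*1000,1))
    if f>12: break
env.pause(.3)
print(env.sense()["wrist_force"]-b)
env.movel(w(x-.03,0,.058)); env.movel(w(x-.03,0,.2),rate=.2)
for k in("top","side"):
    p,d=viewer.read_camera(k)
    if k=="top":cv2.imwrite("pics/t2.png",cv2.resize(p[130:270,230:380,::-1],None,fx=4,fy=4))
    for n in("lever_grip","slide_push","bearing_center"):
        for q in tip_of(k,n)[:3]: print(k,n,np.round(inv(q["at"])*1000,1),round(camang(q["at"]),2))
```

```text
-0.09 15.4 -0.5 0.4
-0.08 15.8 -0.7 0.5
-0.07 16.1 -1.0 0.7
-0.06 16.5 -1.4 0.7
-0.05 16.8 -1.0 0.7
-0.04 17.2 0.3 0.8
-0.03 17.5 -0.4 0.8
-0.02 17.9 0.1 0.8
-0.018 18.1 0.6 0.0
-0.016 18.4 2.1 -0.1
-0.014 18.6 4.0 -0.3
-0.012 18.9 8.3 -2.1
-0.01 19.1 13.5 -4.0
[-7.14143105 11.46241219 10.56487222]
top lever_grip [ 88.  -45.5] 3.14
top bearing_center [  53.3 -234.1] 1.5
top bearing_center [ 142.1 -239.8] 1.92
side lever_grip [ 85.5 -47.2] 3.13
side lever_grip [ 220.9 -121.7] 2.6
side slide_push [-3.5 -4.3] 4.83
side bearing_center [ 146.3 -239.1] 1.93
side bearing_center [87.3 -0.4] 3.64
side bearing_center [  49.3 -228.3] 1.49
```

View pics/t2.png

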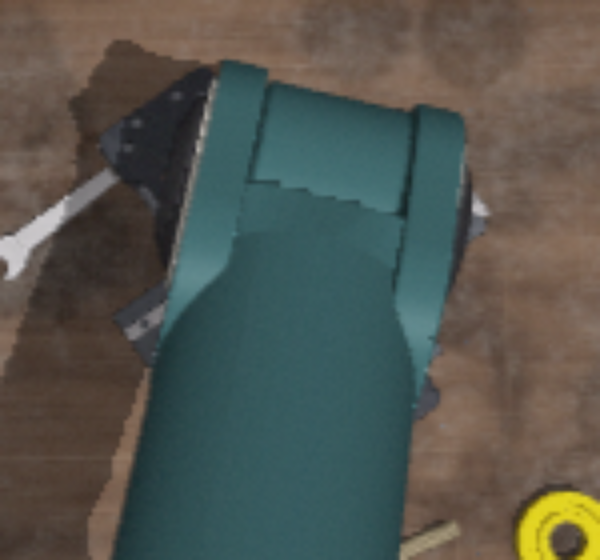

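The arm hides the fixture in that crop (only the plug, spanner and one base corner show). I'll move aside and check that the bearing is home.

Run:
```python
from h import *
import cv2
env.movel(w(.0,-.05,.24),rate=.25)
T=viewer.camera_info("wrist"); s=env.sense()
p,d=viewer.read_camera("wrist"); cv2.imwrite("pics/w3.png",p[:,:,::-1])
for n in("slide_push","bearing_center","seat","fixture","cam_pivot","lever_grip"):
    print(n,[(np.round(inv(q["at"])*1000,1).tolist(),round(q["score"],2)) for q in tip_of("wrist",n)[:3]])
K=T["intrinsics"];M=np.array(T["T_tool_cam"])
np.savez("w3.npz",p=p,d=d,K=K,M=M,R=s["tcp_rot"],t=s["ee_pos"])
print(s["t"])
```

```text
slide_push [([-1.4, 3.5], 0.6)]
bearing_center [([145.3, -238.5], 0.88), ([50.6, -232.3], 0.6), ([88.6, 3.6], 0.56)]
seat [([87.5, 1.3], 0.64), ([90.7, 0.8], 0.5)]
fixture [([-1.2, -1.3], 0.62)]
cam_pivot [([18.1, -65.6], 0.95)]
lever_grip [([88.6, -42.3], 0.78)]
21.4917
```

View pics/w3.png

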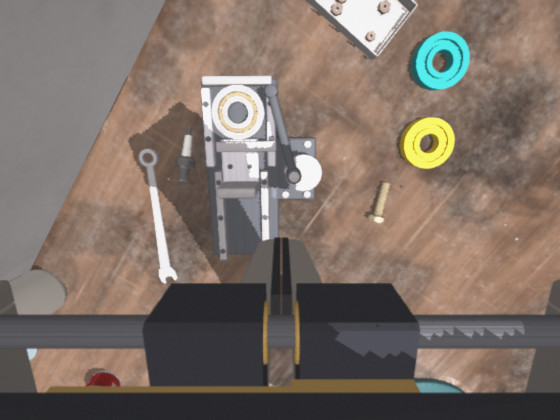

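The wrist view shows the bearing at (238,111) close against the end stop (rows 76–84), with the slide directly behind it and the lever forward on the right. I'll enlarge this to see the gap.

Run:
```python
import numpy as np,cv2
from h import inv,w
z=np.load("w3.npz");p=z["p"].copy()
R,t,K,M=z["R"],z["t"],z["K"],z["M"]
def proj(P):
    c=np.linalg.inv(M)@np.r_[R.T@(P-t),1]; q=K@np.array([c[0],-c[1],-c[2]]); return q[:2]/q[2]
k=8;x0,y0=195,65
im=cv2.resize(p[y0:y0+75,x0:x0+95,::-1],None,fx=k,fy=k,interpolation=cv2.INTER_CUBIC)
S=lambda P:tuple(int(v) for v in ((proj(P)-[x0,y0]+.5)*k))
def circ(x,rad,zz,col):
    pts=np.array([S(w(x+rad*np.cos(a),rad*np.sin(a),zz)) for a in np.linspace(0,6.283,60)]);cv2.polylines(im,[pts],True,col,1)
circ(.0895,.031,.028,(0,255,0))
for y in(-.03,.03):cv2.circle(im,S(w(.1205,y,.032)),4,(0,0,255),-1)
cv2.imwrite("pics/c3.png",im)
```

```text
(no output)
```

View pics/c3.png

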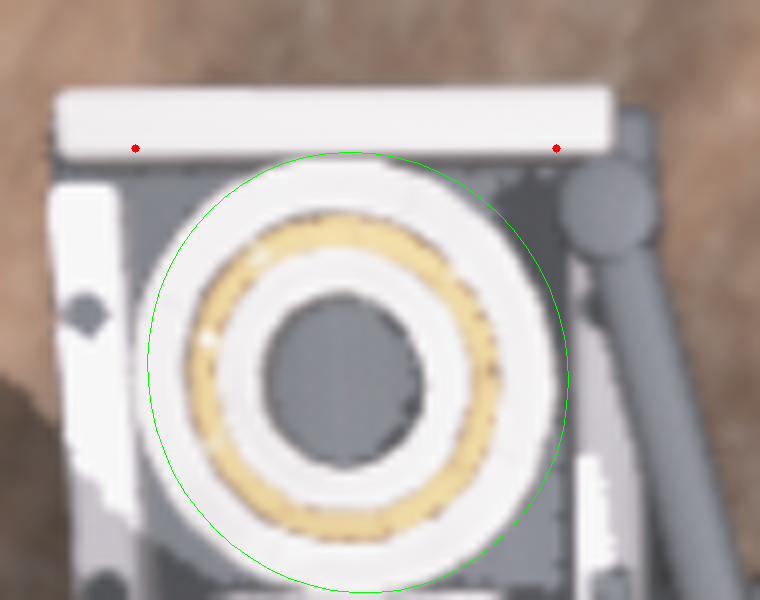

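The bearing's rim meets the end stop's edge at crop (345,157), and the slide front touches its rear at the bottom edge, so it is home. Next I'll lock the lever.

Run:
```python
from h import *
import cv2
g=contact(3.14,1,.010,z=.2)
env.movel(g,rot(),rate=.2)
env.movel(contact(3.14,1,.010,z=.054),rate=.1)
b=env.sense()["wrist_force"]
for c in list(np.arange(3.0,.15,-.2))+[.1,.05,0,-.04,-.08,-.12,-.16]:
    q=contact(c,1,z=.054); env.movel(q,rot(),rate=.1); s=env.sense(); f=s["wrist_force"]-b
    print(round(c,2),round(s["t"],1),np.round(f,1),np.round((s["ee_pos"]-q)*1000,1))
    if np.linalg.norm(f)>18: break
env.movel(contact(c,1,.02,z=.054)); env.movel(contact(c,1,.02,z=.2),rate=.2)
env.movel(w(-.0,-.12,.26),rate=.2)
p,d=viewer.read_camera("wrist"); cv2.imwrite("pics/w4.png",p[:,:,::-1])
for k in("wrist","side"):
    if k=="side":viewer.read_camera(k)
    for n in("slide_push","bearing_center","cam_pivot","lever_grip"):
        print(k,n,[(np.round(inv(q["at"])*1000,1).tolist(),round(camang(q["at"]),2)) for q in tip_of(k,n)[:3]])
print(env.sense()["t"])
```

```text
3.0 24.4 [ 0.9 -0.2  0. ] [-0.3 -0.9  0.3]
2.8 24.7 [ 0.4 -0.5  0.3] [-0.2 -0.5  0. ]
2.6 25.0 [ 0.7 -0.2 -0.5] [-0.  -0.3  0. ]
2.4 25.3 [ 0.6 -1.  -0. ] [-0.3 -0.4  0. ]
2.2 25.6 [ 0.  -1.   0.2] [-0.4 -0.4  0.1]
2.0 25.9 [ 0.4 -1.8  0.5] [-0.4 -0.3  0. ]
1.8 26.2 [ 0.6 -0.7  0.3] [-0.4 -0.2  0. ]
1.6 26.6 [ 0.2 -1.1 -0.3] [-0.5 -0.  -0. ]
1.4 26.9 [ 0.7 -2.1 -0.1] [-0.4  0.1 -0. ]
1.2 27.2 [ 0.6 -1.3  0.1] [-0.3  0.1 -0. ]
1.0 27.4 [ 0.8 -2.5 -0.2] [ 0.1 -0.2  0.1]
0.8 27.7 [ 1.1 -1.4 -0.1] [-0.2 -0.   0. ]
0.6 28.0 [ 0.8 -1.4  0.7] [-0.4  0.2 -0.1]
0.4 28.3 [ 0.5 -1.6 -0.1] [-0.5  0.4 -0.1]
0.2 28.6 [ 0.2 -1.   0.3] [-0.5  0.4 -0.2]
0.1 28.8 [-0.2  0.3  0.4] [-0.2  0.1 -0.1]
0.05 29.1 [ 0.5 -2.7  0.1] [-0.1 -0.  -0. ]
0 29.3 [-0.2 -3.3  1.2] [0.  0.3 0. ]
-0.04 29.6 [-0.  -2.4  0.6] [-0.1  0.4 -0. ]
-0.08 29.8 [-1.4 -7.9  0.2] [-0.8 -1.2  0. ]
-0.12 30.1 [ -5.7 -15.8   1.1] [-2.1 -3.5  0. ]
-0.16 30.3 [-10.7 -23.    2.8] [-3.6 -5.9  0. ]
wrist slide_push [([-2.1, 5.0], np.float64(4.76))]
wrist bearing_center [([51.6, -235.0], np.float64(1.49)), ([146.1, -239.6], np.float64(1.93)), ([87.5, -0.8], np.float64(3.63))]
wrist cam_pivot [([86.8, 0.3], np.float64(3.65)), ([18.2, -64.0], np.float64(6.01))]
wrist lever_grip [([-43.5, -81.9], np.float64(0.01))]
side slide_push [([-2.1, -4.7], np.float64(4.81)), ([-372.5, 98.1], np.float64(5.63))]
side bearing_center [([88.3, 0.8], np.float64(3.64)), ([50.7, -231.5], np.float64(1.49)), ([145.1, -238.8], np.float64(1.93))]
side cam_pivot [([18.4, -66.8], np.float64(0.8))]
side lever_grip [([-48.8, -81.6], np.float64(6.27))]
32.5333
```

View pics/w4.png

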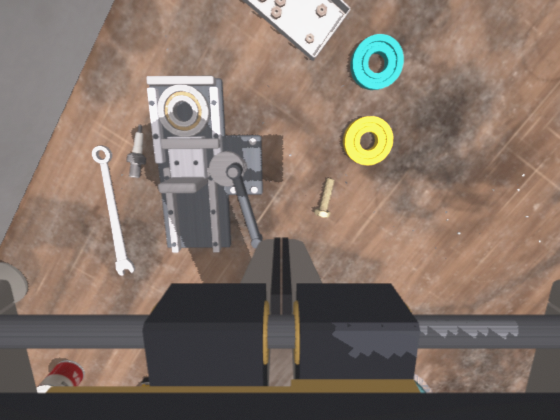

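The wrist view shows the lever back at its locked stop, running from (232,170) to (258,240). The cam sits behind the cross bar, the bearing is against the end stop at (184,110), and the arm is clear. I'm handing it in.

```bash
python3 -c "
from station import *
print(workorder.finish_job())"
```

```text
the job is handed in; nothing more can be done
None
```

The job is handed in, but no verdict came back: by the last camera check the bearing was against the end stop, the slide home and the lever at its locked stop with the arm clear, after about 33 s of robot time.

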